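# Stand a column in its storage cup with the tipping chute

## Task

On the column stand, first slide the cup by its push post fully home to its stop below the chute's lip. Then take the longer of the two steel columns from the pocket tray, lay it in the lowered chute and let go, and tip the chute up with its crank until the column slides down by itself, untouched, and stands upright on the floor of the cup. Finally swing the chute back down flat, leaving the cup home and the other column, the bottle, the beaker and the spanner where they are.

Things in the scene. Friction and masses are not known exactly. Their poses are not given: they have to be found in the camera images.
- stand: Fixed aluminium stand, dark base 270 x 330 x 8 mm. Origin on the work surface, under the cup's axis when home. x points from the cup along the lowered chute, y along the cup's rail away from its stop. A guide plate 60 mm wide, z 106 to 150 mm, faces the cup mouth at x = -22 mm, its post at x = -42 mm. Hinge posts at x 39 to 53, y +30 and -33 mm, arms up to z 116 mm.
- cup (a joint): Slide of the white plastic cup with its grey carriage along the stand's +y: 0 = home at the stop under the chute's lip, up to 0.12 m away; stiff (about 2 N), stays where it is left.
- cup_floor (a point): Centre of the cup's inner floor, 24 mm above the work surface. The cup is 36 mm wide inside over the lower 65 mm, then flares to 52 mm at the rim, 105 mm above the work surface; outside 44 mm, at the rim 60 mm. Axes as the stand's.
- cup_post (a point): Centre of the top of the cup's push post: an upright steel pin, 16 mm across, 83 mm high above the work surface, on the carriage 60 mm from the cup's axis towards the stand's +y; free on all sides from 20 mm height up. Push it to -y to send the cup home.
- chute (a joint): Hinge angle of the steel chute: 0 = lowered (level), 1.5 rad = fully tipped up. Stiff: the empty chute stays where it is left; with the column in it, it may sink slowly when little tipped.
- chute_bed (a point): Middle of the chute floor's top face, 112 mm above the work surface when lowered. x runs along the chute from the hinge lip (x = -86 mm) to a 10 mm high end stop (x = +86 mm), z away from the floor. Floor 34 mm wide between side walls 6 mm high, 3 mm thick. A column laid in it lies along x, its centre 15 mm above the floor.
- chute_hinge (a point): Point on the hinge axis (the axis is the stand's y direction through it), 16 mm from the stand's origin along its +x, 112 mm above the work surface; the chute's lip is here.
- crank_grip (a point): Point on the black round crank handle of the chute: 12 mm thick, 64 mm long, parallel to the hinge axis; 28 mm from its free (-y) end, 92 mm to the stand's -y of the chute's middle, 90 mm from the hinge axis. Chute lowered: 45 degrees up from the hinge towards +x, 176 mm high; it swings up and over towards -x. Its arm (10 mm thick) is 32 mm to the +y side of this point.
- tray: Fixed white pocket tray, 176 x 150 mm, rim 11 mm high. Origin: centre of its underside. Two pockets along its x axis, centred at y = +36 and -36 mm, each 166 x 69 mm, with their floor 6 mm above the work surface.
- long_column: The longer steel chromatography column, 150 mm long, loose, 0.3 kg, lying in one pocket. Origin: its centre; x along it. Body tube 20 mm across; at both ends an end fitting 30 mm across and 22 mm long, flat-ended, bevelled. The two ends are alike.
- short_column: The shorter column, 105 mm long, otherwise the same, lying in the other pocket. Leave it.
- bottle: Loose glass bottle with a blue cap, 68 mm across, 150 mm high; origin at the centre of its underside. Leave it.
- beaker: Loose glass beaker, 64 mm across, 80 mm high; origin at the centre of its underside. Leave it.
- spanner: Loose steel spanner, 160 mm long, lying flat. Leave it.

How it is judged (in metres and radians):
On the way, in this order (a step that is already met when the one before it is completed fails the run):
1. the cup is home at its stop (value of joint cup below 0.006 m), for 0.2 s.
2. the longer column lies in the lowered chute, released (x of long_column in the frame of chute_bed between -0.045 and 0.045 m and y of long_column in the frame of chute_bed between -0.012 and 0.012 m and z of long_column in the frame of chute_bed between 0.008 and 0.023 m and angle between the x axis of long_column and the x axis of chute_bed, either way round below 0.12 rad and contact force between long_column and the fingers below 0.1 N and value of joint chute below 0.1 rad), for 0.2 s.
3. the chute is tipped up and the column stands in the cup (horizontal distance between long_column and cup_floor below 0.012 m and z of long_column in the frame of cup_floor between 0.066 and 0.083 m and (angle between long_column's own x axis and vertical below 0.2 rad or angle between long_column's own x axis and vertical above 2.94159 rad) and value of joint chute above 0.8 rad), for 0.2 s.
At the end, for the whole second after the job is handed in: The longer column stands at rest in the cup, on its floor (its centre 66 to 83 mm above the floor and within 12 mm of the cup's axis, tilt under 0.2 rad), the cup is home (under 8 mm from its stop), and the chute is lowered again (under 0.12 rad) (horizontal distance between long_column and cup_floor below 0.012 m and z of long_column in the frame of cup_floor between 0.066 and 0.083 m and (angle between long_column's own x axis and vertical below 0.2 rad or angle between long_column's own x axis and vertical above 2.94159 rad) and value of joint cup below 0.008 m and value of joint chute below 0.12 rad and linear speed of long_column below 0.02 m/s); the robot touches nothing.
It fails at once if the robot touches the column while the chute is tipped up (value of joint chute above 0.3 rad and (contact force between long_column and the arm above 1 N or contact force between long_column and the fingers above 1 N)).
It fails at once if the shorter column is moved over 30 mm (distance of short_column from where it was at the start of the episode above 0.03 m).
It fails at once if the bottle is moved over 40 mm (distance of bottle from where it was at the start of the episode above 0.04 m).
It fails at once if the beaker is moved over 40 mm (distance of beaker from where it was at the start of the episode above 0.04 m).
It fails at once if the spanner is moved over 40 mm (distance of spanner from where it was at the start of the episode above 0.04 m).
It also fails if it takes over 69 s, if anything falls off the work surface, if the arm or the gripper's body presses on something with over 40 N, if the wrist force passes 120 N, or if a joint passes its speed limit or range.

## Robot

A 6-joint arm with a two-finger parallel gripper is mounted at the origin on the work surface. World frame = base frame: x ahead of the robot, y to its left, z up, the work surface at z = 0. Lengths are in m, angles in degrees, forces in N, time in s.
With the tool pointing down it reaches from about 0.25 to 0.775 m from the base axis. Payload 4 kg.
Tool frame: the origin (TCP) lies at the very end of the fingers, on their centre line; the grasp point (between the pads) lies 19 mm behind it (manip.pinch_z is the distance from the TCP to the grasp point, in m); y points along the fingers, x is the direction in which the jaws open and shut, and the axes are right-handed (so a half turn about y gives the same grasp; the last joint's range is limited). The gripper opens to 94 mm and grips with 3 to 60 N. Pads are 16 mm wide; open, the fingers measure 119 mm over their backs; the gripper's body (75 mm by 177 mm) begins 78 mm behind the grasp point.
Start: joints at [-81.366, 4.996, 78.535, -0, 96.463, -5.907], TCP at [0.138, -0.532, 0.206] pointing down, gripper open.
Joint ranges: [-177.83, 177.83], [-43.37, 116.18], [15.69, 146.23], [-61.86, 241.86], [9.47, 152.12], [-147.06, 147.06]. Speed limits (degrees/s): [159.86, 159.86, 180, 180, 180, 180].

## Interface

Orientations are given as [roll, pitch, yaw] about the fixed x, y, z axes, in that order (R = Rz(yaw) Ry(pitch) Rx(roll)).
In Python, from station import manip gives the robot as it stands.
- The arm moves only by the tool servo_tool, never from a script. Its argument "deltas" is a list of rows, each a list of 7 numbers: the shift along the tool's x, y, z in m, then the turn, a rotation vector about the tool's x, y, z in rad, then the closure, from 0 (fully open) to 1 (shut). A call has 1 to 20 rows; each row shifts and turns the pose as measured when the row begins, along the tool's axes as they then stand; what a row does not reach is not made up. A row lasts 1/10 s, in which the tool goes at most 50 mm and 8.59 degrees, less where a joint would pass 70% of its speed; a pose out of reach is approached as far as the arm can. A call is refused whole if a number of a shift passes 0.05 or a number of a turn 0.15, either way. A call with a gripper value outside its range is refused whole. The fingers move at their own pace and stop on an object; "squeeze" is the grip in N (left out, the last holds). Time passes only in rows, so rows that do not move let the fingers close. It gives the time, the measured TCP pose, the force and the opening at its end, in the units of the state.
- manip.get_obs(): the state, without advancing time (a new reading comes with each control period).
- manip.grab_frame(name): name is "scene" or "top" or "wrist"; returns (picture, depth): 400x640x3 uint8, red, green, blue; 400x640 float32, m along the optical axis (not along the pixel's ray), 0 where there is no reading.
- manip.get_calibration(name): a dict with "K" (3x3 intrinsics, pixels), "rvec" (rotation vector, rad) and "tvec" (3), from world to camera coordinates, as OpenCV has them. Camera axes: x right, y down, z forward; pixel columns grow to the right and rows downward; lengths in m; the calibration is good to about 2 mm. A picture is of the moment at which its call begins: read the wrist's pose just before it. get_calibration takes no time and is no camera call; for the wrist camera it gives the pose at the moment of the call.
- manip.finish_job(): hands the job in, once; it reports no verdict.
Trained networks look in the newest picture that a camera, given by its name, has taken for a name from the list of things; names that differ only in an ending like _2 or _b are one class to them, and where a whole thing is asked for, a point or a joint stands for the part that bears it (a point fixed in the world has none). Each returns a list of dicts, best first, with "conf" (0 to 1); they miss things now and then, are a little off and sometimes report something else, mostly with a low value. They report only what shows in the picture. A call takes as long as a camera call.
- manip.search_frame(camera, query): "extent" ([left, top, right, bottom] in pixels, round what is visible of it).
- manip.outline_of(camera, query): "region" (400x640 bool, what is visible of it) and "extent" ([left, top, right, bottom] in pixels, round what is visible of it).
The state is a dict: "time": time; "qpos": joint angles; "qd": joint speeds; "joint_torque": joint torques, N m; "tool_pos": TCP position; "ee_rot": TCP orientation; "force": force on the tool from outside, world axes, zero at the start; "moment": the same for the moment, N m; "gripper_width": opening from 0.0 (shut) to 1.0 (fully open).
Only numpy, scipy, OpenCV 4.12 (cv2) and the standard library are available. Lean on these libraries where they do the work, as an engineer would, in place of code of your own. Each camera call takes 0.05 s, during which the arm holds its last target. There are 200 camera calls.

## Working session

There is one attempt and no reset: what is moved stays moved. The work goes in short steps, Python scripts to look and compute and a tool call to move; the robot and the scene stay as the last step left them, time stands still between calls to the robot, and variables do not carry over. Pictures are saved under pics/ and viewed, about 8 in all and at most 12, crops included, and the job is handed in when it is done.

Besides the shell and the picture viewer there is one more tool, called after "Call:" as a command line: name --pt "numbers of a row" for each row, then --argument value for the rest. servo_tool: Moves the arm, as the interface text tells. Its arguments: {"type":"object","properties":{"deltas":{"type":"array"},"squeeze":{"type":"number"}},"required":["deltas"]}

```bash
mkdir -p pics; ls; cat > h.py <<'E'
import numpy as np, cv2
from station import manip
from scipy.spatial.transform import Rotation as R
def cal(n):
    c=manip.get_calibration(n); K=np.array(c['K'],float); Rm=cv2.Rodrigues(np.array(c['rvec'],float))[0]; t=np.array(c['tvec'],float).ravel()
    return K,Rm,t
def cloud(d,c):
    K,Rm,t=c; v,u=np.mgrid[:d.shape[0],:d.shape[1]]
    P=np.stack([(u-K[0,2])/K[0,0]*d,(v-K[1,2])/K[1,1]*d,d],-1)
    W=(P-t)@Rm; W[d<=0]=np.nan
    return W
def proj(p,c):
    K,Rm,t=c; q=K@(Rm@np.asarray(p,float)+t); return q[:2]/q[2]
def snap(n,f=None):
    c=cal(n); im,d=manip.grab_frame(n)
    if f: cv2.imwrite('pics/'+f,im[:,:,::-1])
    return im,d,c
E
python3 - <<'E'
from h import *
names=['stand','cup','cup_post','chute','crank_grip','tray','long_column','short_column','bottle','beaker','spanner']
for n in ['top','scene']:
    im,d,c=snap(n,n+'0.png'); W=cloud(d,c); np.savez(n+'0.npz',im=im,d=d,W=W)
    for q in names:
        for r in manip.outline_of(n,q)[:2]:
            m=r['region']; P=W[m]; P=P[~np.isnan(P[:,0])]
            print(n,q,round(r['conf'],2),np.round(r['extent']),m.sum(), np.round(np.median(P,0),3) if len(P) else '', np.round(np.percentile(P,[3,97],axis=0),3).tolist() if len(P) else '')
E
```

```text
pics
top cup 0.95 [216. 237. 248. 258.] 570 [0.444 0.26  0.041] [[0.42, 0.225, 0.008], [0.472, 0.316, 0.108]]
top cup_post 0.72 [330. 141. 352. 169.] 480 [ 0.731 -0.055  0.104] [[0.711, -0.086, 0.019], [0.766, -0.028, 0.152]]
top cup_post 0.67 [217. 236. 250. 263.] 551 [0.444 0.26  0.048] [[0.42, 0.225, 0.014], [0.472, 0.314, 0.108]]
top chute 0.8 [262. 175. 308. 240.] 1038 [0.55  0.15  0.114] [[0.48, 0.053, 0.107], [0.645, 0.177, 0.182]]
top crank_grip 0.8 [258. 179. 312. 239.] 976 [0.547 0.15  0.114] [[0.48, 0.059, 0.107], [0.642, 0.175, 0.182]]
top crank_grip 0.31 [214. 238. 250. 261.] 565 [0.444 0.26  0.043] [[0.42, 0.225, 0.01], [0.472, 0.316, 0.108]]
top tray 0.61 [374. 211. 428. 272.] 2019 [ 0.473 -0.241  0.007] [[0.392, -0.316, 0.001], [0.561, -0.169, 0.015]]
top long_column 0.76 [402. 216. 418. 262.] 303 [ 0.475 -0.276  0.031] [[0.412, -0.294, 0.023], [0.552, -0.259, 0.039]]
top short_column 0.57 [380. 223. 395. 258.] 271 [ 0.475 -0.205  0.03 ] [[0.425, -0.22, 0.011], [0.524, -0.189, 0.038]]
top bottle 0.95 [328. 143. 350. 168.] 466 [ 0.73  -0.055  0.104] [[0.711, -0.084, 0.
[... 1250 characters left out ...]
ene long_column 0.62 [288. 132. 318. 165.] 249 [ 0.498 -0.275  0.028] [[0.421, -0.29, 0.013], [0.559, -0.261, 0.039]]
scene short_column 0.46 [304. 147. 332. 173.] 214 [ 0.479 -0.205  0.029] [[0.427, -0.223, 0.007], [0.53, -0.191, 0.038]]
scene short_column 0.17 [317. 192. 452. 310.] 8739 [0.538 0.186 0.009] [[0.403, 0.029, 0.001], [0.659, 0.338, 0.125]]
scene bottle 0.92 [268. 206. 296. 249.] 758 [ 0.758 -0.046  0.091] [[0.72, -0.089, -0.001], [0.781, -0.027, 0.151]]
scene beaker 0.96 [446. 303. 471. 333.] 591 [0.542 0.481 0.048] [[0.525, 0.455, 0.001], [0.584, 0.51, 0.081]]
scene spanner 0.63 [262. 105. 299. 125.] 217 [ 0.428 -0.461  0.006] [[0.363, -0.479, -0.004], [0.503, -0.446, 0.014]]
```

```bash
python3 - <<'E'
from h import *
D=np.load('top0.npz');W=D['W'];im=D['im'][:,:,::-1]
a=cv2.resize(im[150:290,200:330],None,fx=4,fy=4,interpolation=cv2.INTER_CUBIC)
S=np.load('scene0.npz'); b=cv2.resize(S['im'][180:315,310:460,::-1],None,fx=4,fy=4,interpolation=cv2.INTER_CUBIC)
cv2.imwrite('pics/a1.png',cv2.resize(cv2.copyMakeBorder(np.hstack([a[:540],b]),0,0,0,0,0),(800,386)))
for nm,W in (('top',W),('scene',S['W'])):
  X,Y,Z=W[...,0],W[...,1],W[...,2]
  m=(abs(Z-.114)<.006)&(X>.44)&(X<.70)&(Y>.10)&(Y<.20)
  P=W[m]; r=cv2.minAreaRect((P[:,:2]*1000).astype(np.float32)); print(nm,'chute',m.sum(),r)
  m=(abs(Z-.175)<.025)&(X>.40)&(X<.70)&(Y>.0)&(Y<.20); P=W[m]; print('crank',m.sum(),np.round(P.mean(0),3),cv2.minAreaRect((P[:,:2]*1000).astype(np.float32)),P[:,2].max())
  m=(abs(Z-.083)<.006)&(X>.35)&(X<.6)&(Y>.27)&(Y<.42); P=W[m]; print('post',m.sum(),np.round(P.mean(0),3))
  m=(abs(Z-.102)<.008)&(X>.35)&(X<.55)&(Y>.2)&(Y<.35); P=W[m]; print('rim',m.sum(),np.round(P.mean(0),3),cv2.minAreaRect((P[:,:2]*1000).astype(np.float32)))
  m=(abs(Z-.012)<.02)&(Z>.003)&(X>.3)&(X<.8)&(Y>.0)&(Y<.45); P=W[m]; print('base',m.sum(),cv2.minAreaRect((P[:,:2]*1000).astype(np.float32)))
  m=(Z>.017)&(Z<.045)&(X>.38)&(X<.58)&(Y>-.32)&(Y<-.245); P=W[m]; print('long',m.sum(),cv2.minAreaRect((P[:,:2]*1000).astype(np.float32)))
  m=(Z>.004)&(Z<.05)&(X>.35)&(X<.60)&(Y>-.35)&(Y<-.13); P=W[m]; print('tray',m.sum(),cv2.minAreaRect((P[:,:2]*1000).astype(np.float32)))
E
```

```text
top chute 826 ((561.3346557617188, 151.11444091796875), (178.75039672851562, 77.70380401611328), 7.651309490203857)
crank 161 [0.52  0.083 0.171] ((496.79986572265625, 102.16655731201172), (52.058509826660156, 181.30499267578125), 54.74095916748047) 0.18649271374368243
post 24 [0.438 0.311 0.083]
rim 165 [0.448 0.255 0.102] ((447.18280029296875, 252.93777465820312), (55.75543212890625, 55.95201873779297), 1.7194942235946655)
base 9653 ((550.0751953125, 226.22134399414062), (447.5436706542969, 499.8110046386719), 89.99932098388672)
long 357 ((487.3957214355469, -287.191162109375), (156.5660858154297, 49.19486618041992), 7.215213775634766)
tray 2628 ((474.64190673828125, -240.11898803710938), (219.52545166015625, 246.65310668945312), 89.9398422241211)
scene chute 754 ((547.2852172851562, 140.8450164794922), (215.28013610839844, 78.25438690185547), 1.1398674249649048)
crank 123 [0.529 0.079 0.172] ((499.3187255859375, 98.94439697265625), (49.97298049926758, 179.2487335205078), 55.5343132019043) 0.1883349272299885
post 20 [0.443 0.307 0.081]
rim 136 [0.443 0.246 0.102] ((447.461669921875, 246.19332885742188), (59.81767272949219, 57.070186614990234), 70.72689056396484)
base 7987 ((550.100341796875, 225.1370849609375), (449.76092529296875, 499.51068115234375), 89.93862915039062)
long 257 ((494.8427734375, -288.46136474609375), (163.46273803710938, 54.373958587646484), 6.524037837982178)
tray 1689 ((474.76312255859375, -240.19187927246094), (219.58023071289062, 249.13417053222656), 89.99445343017578)
```

View pics/a1.png

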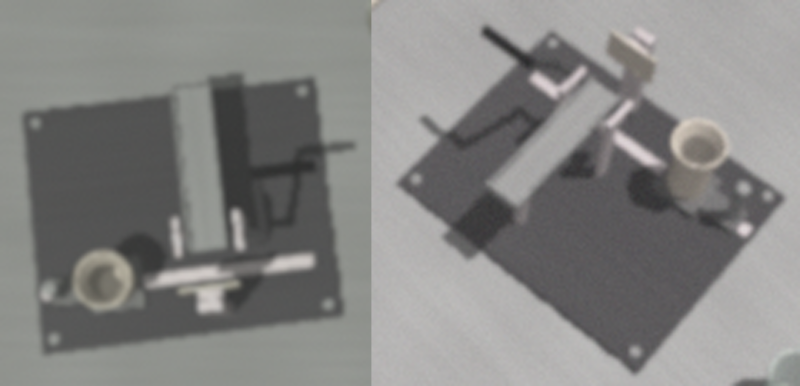

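View pics/scene0.png

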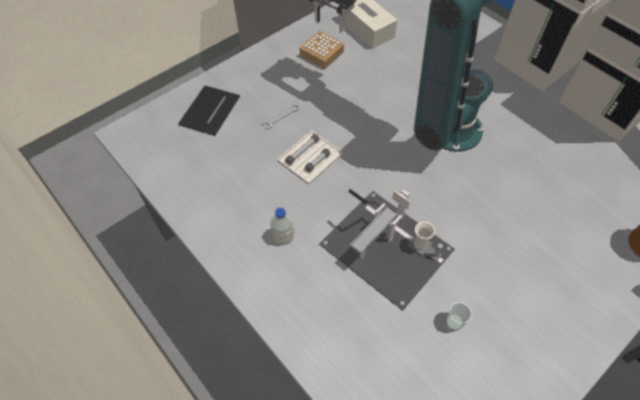

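```bash
python3 - <<'E'
from h import *
for n in ('top','scene'):
  D=np.load(n+'0.npz');W=D['W'];im=D['im'];X,Y,Z=W[...,0],W[...,1],W[...,2]
  g=im.mean(2); m=(X>.38)&(X<.72)&(Y>0)&(Y<.37)&(abs(Z-.008)<.008)&(g<110)
  m=cv2.morphologyEx(m.astype(np.uint8),cv2.MORPH_OPEN,np.ones((5,5)))
  k,l,s,_=cv2.connectedComponentsWithStats(m); i=1+s[1:,4].argmax(); P=W[l==i]
  r=cv2.minAreaRect((P[:,:2]*1000).astype(np.float32)); print(n,'base',r,s[i])
  ang=r[2] if r[2]<45 else r[2]-90
  th=np.radians(ang); ex=np.array([np.cos(th),np.sin(th)]); ey=np.array([-ex[1],ex[0]])
  f=(abs(Z-.113)<.004)&(X>.47)&(X<.66)&(Y>.13)&(Y<.185)
  Q=W[f][:,:2]; print('floor along',np.percentile(Q@ex,[1,99]),'across',np.percentile(Q@ey,[3,50,97]),np.polyfit(Q[:,0],Q[:,1],1))
  # columns
  for y0,y1 in ((-.31,-.25),(-.235,-.175)):
    c=(Z>.025)&(Z<.045)&(X>.39)&(X<.57)&(Y>y0)&(Y<y1); Q=W[c][:,:2]; print('col',c.sum(),Q.mean(0),np.degrees(np.arctan(np.polyfit(Q[:,0],Q[:,1],1)[0])),np.percentile(Q[:,0],[1,99]))
o=manip.get_obs(); print(o['tool_pos'],o['ee_rot'],o['force'],o['gripper_width'])
print(cal('wrist'))
E
```

```text
top base ((554.6074829101562, 268.9566955566406), (192.92840576171875, 166.05726623535156), 7.09833288192749) [ 209  184   53   64 2650]
floor along [0.49161938 0.66151335] across [0.06636257 0.08505038 0.10982565] [0.07028076 0.1162439 ]
col 306 [ 0.48207242 -0.27673244] 7.1832698787769695 [0.40928671 0.55512998]
col 235 [ 0.47391102 -0.20547894] 6.4015915505593615 [0.42189747 0.52456129]
scene base ((564.9041748046875, 187.4559326171875), (209.35552978515625, 329.4603271484375), 5.063216686248779) [ 326  204  110  101 4872]
floor along [0.48991784 0.66404835] across [0.08225118 0.10263711 0.12737197] [0.05280238 0.12366054]
col 193 [ 0.48813582 -0.27756482] 6.888192947672605 [0.41474541 0.55997161]
col 156 [ 0.47832759 -0.20633765] 6.0691159579856135 [0.42589969 0.53013771]
[ 0.13808742 -0.53242026  0.20552247] [-9.00000758e+01 -8.34217706e-03 -7.54586198e+01] [0.30951293 0.07201251 0.29857761] 0.9964180709687375
(array([[355.64419694,   0.        , 323.91947589],
       [  0.        , 355.64419694, 201.40530362],
       [  0.        ,   0.        ,   1.        ]]), array([[ 2.51052708e-01, -9.67973347e-01,  3.69190443e-04],
       [-9.32847747e-01, -2.41840715e-01,  2.67035859e-01],
       [-2.58394309e-01, -6.73844741e-02, -9.63686523e-01]]), array([-0.55040845, -0.02687102,  0.39248856]))
```

```bash
cat > plan.py <<'E'
import sys
from h import *
# usage: plan.py x y z psi closure [x y z psi closure ...]
def state():
    o=manip.get_obs(); M=R.from_euler('xyz',o['ee_rot'],degrees=True).as_matrix()
    return o,np.array(o['tool_pos']),M
def tgt(psi): return R.from_euler('xyz',[-90,0,psi],degrees=True).as_matrix()
def rows(p,M,wps,step=.045):
    out=[]
    for x,y,z,psi,c in wps:
        T=tgt(psi); q=np.array([x,y,z]); w=R.from_matrix(M.T@T).as_rotvec()
        n=max(1,int(np.ceil(np.linalg.norm(q-p)/step)),int(np.ceil(np.linalg.norm(w)/.145)))
        for i in range(n):
            d=np.round(M.T@((q-p)/(n-i)),3); wr=np.round(R.from_matrix(M.T@T).as_rotvec()/(n-i),3)
            out.append([*(d+0.),*(wr+0.),c]); p=p+M@d; M=M@R.from_rotvec(wr).as_matrix()
    return out
if __name__=='__main__':
    o,p,M=state(); a=np.array(sys.argv[1:],float).reshape(-1,5)
    print(np.round(p,4),np.round(o['ee_rot'],1),o['time'],np.round(o['qpos'],0))
    r=rows(p,M,a); print(len(r)); print('['+','.join('['+','.join('%g'%v for v in k)+']' for k in r)+']')
E
python3 plan.py 0.30 -0.2 0.28 -30 1 0.47 0.19 0.27 5 1
```

```text
[ 0.1381 -0.5324  0.2055] [-90.   -0.  -75.5] 1.2 [-81.   5.  79.   0.  96.  -6.]
19
[[-0.031,-0.008,0.027,0,-0.088,0,1],[-0.029,-0.008,0.029,0,-0.088,0,1],[-0.026,-0.008,0.032,0,-0.088,0,1],[-0.023,-0.008,0.034,0,-0.088,0,1],[-0.02,-0.009,0.036,0,-0.088,0,1],[-0.017,-0.008,0.037,0,-0.088,0,1],[-0.014,-0.009,0.039,0,-0.088,0,1],[-0.01,-0.008,0.04,0,-0.089,0,1],[-0.007,-0.009,0.04,0,-0.088,0,1],[-0.005,0.001,0.042,0,-0.061,0,1],[-0.002,0.001,0.043,0,-0.061,0,1],[0,0.001,0.043,0,-0.061,0,1],[0.003,0.001,0.042,0,-0.061,0,1],[0.006,0.001,0.042,0,-0.061,0,1],[0.008,0.001,0.042,0,-0.061,0,1],[0.011,0.001,0.041,0,-0.061,0,1],[0.013,0.001,0.04,0,-0.061,0,1],[0.016,0.001,0.04,0,-0.062,0,1],[0.018,0.001,0.038,0,-0.061,0,1]]
```

Call:
servo_tool --pt "-0.031 -0.008 0.027 0 -0.088 0 1" --pt "-0.029 -0.008 0.029 0 -0.088 0 1" --pt "-0.026 -0.008 0.032 0 -0.088 0 1" --pt "-0.023 -0.008 0.034 0 -0.088 0 1" --pt "-0.02 -0.009 0.036 0 -0.088 0 1" --pt "-0.017 -0.008 0.037 0 -0.088 0 1" --pt "-0.014 -0.009 0.039 0 -0.088 0 1" --pt "-0.01 -0.008 0.04 0 -0.089 0 1" --pt "-0.007 -0.009 0.04 0 -0.088 0 1" --pt "-0.005 0.001 0.042 0 -0.061 0 1" --pt "-0.002 0.001 0.043 0 -0.061 0 1" --pt "0 0.001 0.043 0 -0.061 0 1" --pt "0.003 0.001 0.042 0 -0.061 0 1" --pt "0.006 0.001 0.042 0 -0.061 0 1" --pt "0.008 0.001 0.042 0 -0.061 0 1" --pt "0.011 0.001 0.041 0 -0.061 0 1" --pt "0.013 0.001 0.04 0 -0.061 0 1" --pt "0.016 0.001 0.04 0 -0.062 0 1" --pt "0.018 0.001 0.038 0 -0.061 0 1" --pt "0 0 0 0 0 0 1"

```text
time: 3.2
tool_pos: [0.4601, 0.2272, 0.2757]
ee_rot: [-90.2, -0.8, 8.1]
force: [-0.1, 0.2, -0.0]
gripper_width: 0.003
```

```bash
python3 - <<'E'
from h import *
o=manip.get_obs(); print(np.round(o['tool_pos'],4),np.round(o['ee_rot'],1),o['time'],o['gripper_width'])
im,d,c=snap('wrist','w1.png'); W=cloud(d,c); np.savez('w1.npz',im=im,d=d,W=W)
for q in ['cup','cup_post','chute','crank_grip','stand']:
    for r in manip.outline_of('wrist',q)[:1]:
        m=r['region']; P=W[m]; P=P[~np.isnan(P[:,0])]; print(q,round(r['conf'],2),np.round(r['extent']),np.round(np.median(P,0),3))
E
```

```text
[0.4601 0.2272 0.2757] [-90.2  -0.8   8.1] 3.2 0.002796349781535175
cup 0.62 [284.  87. 339. 189.] [0.448 0.256 0.079]
cup_post 0.62 [283.  84. 343. 190.] [0.448 0.256 0.078]
chute 0.8 [327. 231. 497. 289.] [0.582 0.154 0.113]
crank_grip 0.74 [330. 230. 496. 289.] [0.582 0.154 0.113]
stand 0.62 [260.  72. 501. 318.] [0.534 0.227 0.009]
```

View pics/w1.png

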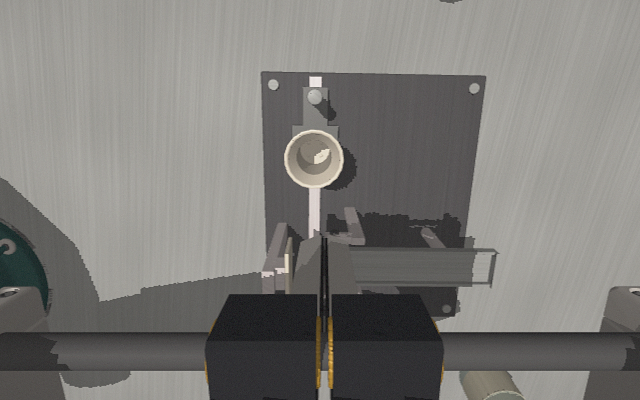

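```bash
cat > fit.py <<'E'
from h import *
def box(W,x,y,z):
    return (W[...,0]>x[0])&(W[...,0]<x[1])&(W[...,1]>y[0])&(W[...,1]<y[1])&(W[...,2]>z[0])&(W[...,2]<z[1])
def mar(P): return cv2.minAreaRect((P[:,:2]*1000).astype(np.float32))
E
python3 - <<'E'
from fit import *
D=np.load('w1.npz');W=D['W'];g=D['im'].mean(2)
m=box(W,(.38,.72),(.1,.38),(.004,.012))&(g<115); m=cv2.morphologyEx(m.astype(np.uint8),cv2.MORPH_OPEN,np.ones((5,5)))>0
P=W[m]; 
# top edge (y max per x) , left and right edge
xs=np.arange(.42,.66,.005); e=np.array([[x,P[abs(P[:,0]-x)<.003][:,1].max()] for x in xs if (abs(P[:,0]-x)<.003).sum()>5]); print('edge y',np.degrees(np.arctan(np.polyfit(e[:,0],e[:,1],1)[0])),mar(P))
m=box(W,(.38,.5),(.2,.3),(.1,.108)); r=mar(W[m]); print('rim',m.sum(),r, cv2.minEnclosingCircle((W[m][:,:2]*1000).astype(np.float32)))
m=box(W,(.38,.5),(.28,.36),(.078,.088)); print('post',m.sum(),mar(W[m]),W[m].mean(0))
m=box(W,(.46,.68),(.12,.19),(.108,.1145)); P=W[m]; print('floor',m.sum(),mar(P),np.degrees(np.arctan(np.polyfit(P[:,0],P[:,1],1)[0])))
m=box(W,(.46,.68),(.12,.19),(.108,.13)); print('chute',m.sum(),mar(W[m]))
m=box(W,(.60,.68),(.12,.19),(.1145,.13)); print('endstop',m.sum(),mar(W[m]))
E
```

```text
edge y 3.5382685677755212 ((523.63330078125, 229.2889862060547), (269.6129455566406, 235.47755432128906), 7.347137928009033)
rim 1077 ((449.85491943359375, 248.70394897460938), (57.590065002441406, 58.19199752807617), 8.99185848236084) ((449.98345947265625, 248.8185272216797), 29.44061851501465)
post 194 ((442.5679931640625, 308.5621337890625), (14.127134323120117, 14.499496459960938), 7.776525497436523) [0.44248867 0.30857909 0.08373928]
floor 4146 ((562.0978393554688, 154.55796813964844), (180.32777404785156, 52.38542556762695), 1.1305224895477295) 3.990595483557453
chute 5899 ((563.8314208984375, 153.6439666748047), (183.70042419433594, 54.48675537109375), 1.2060621976852417)
endstop 729 ((625.6080932617188, 159.50311279296875), (56.82040786743164, 41.017478942871094), 7.41769552230835)
```

```bash
python3 - <<'E'
from fit import *
th=np.radians(7.1); ex=np.array([np.cos(th),np.sin(th)]); ey=np.array([-ex[1],ex[0]])
cup=np.array([.450,.2488])
for n in ('w1','top0','scene0'):
  W=np.load(n+'.npz')['W']
  Q=W[...,:2]-cup; U=Q@ex; V=Q@ey; Z=W[...,2]
  m=(U>0.0)&(U<.22)&(V<-.03)&(V>-.16)&(Z>.109)&(Z<.115)
  print(n,'u',np.percentile(U[m],[1,99]),'v',np.percentile(V[m],[2,10,50,90,98]))
  b=(U>.08)&(U<.15)&(V<-.03)&(V>-.16)&(Z>.1135)&(Z<.124); print(' walls',np.histogram(V[b],np.arange(-.14,-.06,.003)))
  e=(U>.17)&(U<.22)&(V<-.03)&(V>-.16)&(Z>.118)&(Z<.126); print(' end',e.sum(),np.percentile(U[e],[5,50,95]) if e.sum() else '')
  k=(U>.03)&(U<.13)&(V<-.13)&(V>-.26)&(Z>.16); print(' crank',k.sum(),np.c_[U[k],V[k],Z[k]].mean(0) if k.sum() else '',np.percentile(V[k],[2,98]) if k.sum() else '')
E
python3 plan.py 0.431 0.338 0.17 7 1 0.431 0.338 0.05 7 1
```

```text
w1 u [0.02593468 0.18765223] v [-0.12782935 -0.12509833 -0.11045985 -0.09624065 -0.07710404]
 walls (array([  0,   0,   3, 174, 196,  36,  43,  31,  45,  38,  43,  35,  32,
        44,  31,  93, 231,   0,   0,   0,   0,   0,   0,   0,   0,   0]), array([-0.14 , -0.137, -0.134, -0.131, -0.128, -0.125, -0.122, -0.119,
       -0.116, -0.113, -0.11 , -0.107, -0.104, -0.101, -0.098, -0.095,
       -0.092, -0.089, -0.086, -0.083, -0.08 , -0.077, -0.074, -0.071,
       -0.068, -0.065, -0.062]))
 end 295 [0.1724805  0.18801959 0.19064407]
 crank 0  
top0 u [0.01360018 0.18421481] v [-0.14483547 -0.12287995 -0.10725933 -0.09259459 -0.08115562]
 walls (array([ 0,  0,  0,  2, 22,  9,  7, 13,  9, 10,  6,  7,  5,  8,  8,  8, 20,
       10,  0,  0,  0,  0,  0,  0,  0,  0]), array([-0.14 , -0.137, -0.134, -0.131, -0.128, -0.125, -0.122, -0.119,
       -0.116, -0.113, -0.11 , -0.107, -0.104, -0.101, -0.098, -0.095,
       -0.092, -0.089, -0.086, -0.083, -0.08 , -0.077, -0.074, -0.071,
       -0.068, -0.065, -0.062]))
 end 21 [0.17403752 0.1850383  0.18764459]
 crank 113 [ 0.07438319 -0.19195408  0.1
[... 223 characters left out ...]
0,  0,  0,  0,  0,  0,  0,  0,  0]), array([-0.14 , -0.137, -0.134, -0.131, -0.128, -0.125, -0.122, -0.119,
       -0.116, -0.113, -0.11 , -0.107, -0.104, -0.101, -0.098, -0.095,
       -0.092, -0.089, -0.086, -0.083, -0.08 , -0.077, -0.074, -0.071,
       -0.068, -0.065, -0.062]))
 end 21 [0.17982034 0.18907272 0.19112385]
 crank 94 [ 0.08004349 -0.19624394  0.17835259] [-0.22862776 -0.16803864]
[0.4596 0.2221 0.2783] [-90.2  -1.1   7.6] 3.5 [ 20.  -1.  77.  -0. 103.  12.]
7
[[-0.004,0.027,0.03,0.001,0.003,0.005,1],[-0.004,0.027,0.03,0.001,0.003,0.004,1],[-0.003,0.027,0.029,0.001,0.003,0.005,1],[-0.004,0.027,0.03,0.001,0.002,0.004,1],[0,0.04,0,0,0,0,1],[0,0.04,0,0,0,0,1],[0,0.04,0,0,0,0,1]]
```

Call:
servo_tool --pt "-0.002 0.027 0.03 0.001 0.003 0.005 1" --pt "-0.002 0.027 0.03 0.001 0.003 0.004 1" --pt "-0.001 0.027 0.029 0.001 0.003 0.005 1" --pt "-0.002 0.027 0.03 0.001 0.002 0.004 1" --pt "0 0.02 0 0 0 0 1" --pt "0 0.02 0 0 0 0 1"

```text
time: 4.1
tool_pos: [0.4445, 0.3365, 0.1352]
ee_rot: [-89.7, -1.1, 6.0]
force: [-0.1, 0.1, -0.1]
gripper_width: 0.006
```

```bash
python3 plan.py 0.4388 0.3384 0.10 7 1 0.4388 0.3384 0.05 7 1
```

```text
[0.4445 0.3365 0.1352] [-89.7  -1.1   6. ] 4.1 [31.  6. 85. -0. 87. 25.]
3
[[-0.006,0.035,0.002,-0.006,-0.017,0.019,1],[0,0.025,0,0,0,0,1],[0,0.025,0,0,0,0,1]]
```

Call:
servo_tool --pt "-0.005 0.03 0.002 -0.006 -0.017 0.019 1" --pt "0 0.025 0 0 0 0 1" --pt "0 0.025 0 0 0 0 1" --pt "0 0 -0.005 0 0 0 1" --pt "0 0 -0.015 0 0 0 1" --pt "0 0 -0.02 0 0 0 1" --pt "0 0 -0.02 0 0 0 1" --pt "0 0 -0.02 0 0 0 1" --pt "0 0 -0.015 0 0 0 1"

```text
time: 5.0
tool_pos: [0.4531, 0.2352, 0.0599]
ee_rot: [-89.5, -0.5, 6.5]
force: [-0.7, 1.4, -2.5]
gripper_width: 0.006
```

```bash
cat > st.py <<'E'
from h import *
th=np.radians(7.1); O=np.array([.4636,.1396]); ex=np.array([np.cos(th),np.sin(th)]); ey=np.array([-ex[1],ex[0]])
def toS(p): q=np.asarray(p)[...,:2]-O; return np.stack([q@ex,q@ey,np.asarray(p)[...,2]],-1)
def fromS(u,v): return O+u*ex+v*ey
if __name__=='__main__':
    o=manip.get_obs(); print('stand-frame TCP',np.round(toS(o['tool_pos']),4),np.round(o['ee_rot'],1),'F',np.round(o['force'],1),o['time'],np.round(o['gripper_width'],3))
E
python3 st.py
```

```text
stand-frame TCP [0.0014 0.0962 0.0599] [-89.5  -0.5   6.5] F [-0.7  1.4 -2.5] 5.0 0.006
```

Call:
servo_tool --pt "0 0.003 -0.008 0 0 0 1" --pt "0 0 -0.006 0 0 0 1" --pt "0 0 -0.006 0 0 0 1" --pt "0 0 -0.006 0 0 0 1"

```text
time: 5.4
tool_pos: [0.4571, 0.2162, 0.0616]
ee_rot: [-87.9, -1.0, 6.1]
force: [-0.8, 21.4, -7.5]
gripper_width: 0.007
```

```bash
python3 st.py
```

```text
stand-frame TCP [0.003  0.0768 0.0616] [-87.9  -1.    6.1] F [-0.8 21.4 -7.5] 5.4 0.007
```

Call:
servo_tool --pt "0 0 -0.005 0 0 0 1" --pt "0 0 -0.004 0 0 0 1" --pt "0 0 0 0 0 0 1" --pt "0 -0.005 0.02 0 0 0 1" --pt "0 -0.03 0.02 0 0 0 1" --pt "0 -0.045 0 0 0 0 1" --pt "0 -0.045 0 0 0 0 1" --pt "0 -0.045 0 0 0 0 0.5"

```text
time: 6.2
tool_pos: [0.447, 0.2439, 0.2323]
ee_rot: [-87.3, -0.3, 6.3]
force: [1.2, 0.3, -0.4]
gripper_width: 0.055
```

```bash
python3 st.py; python3 - <<'E'
from st import *
im,d,c=snap('wrist','w2.png'); W=cloud(d,c); S=toS(W)
U,V,Z=S[...,0],S[...,1],S[...,2]
m=(abs(U)<.04)&(abs(V)<.05)&(Z>.1)&(Z<.108); print('rim',m.sum(),cv2.minEnclosingCircle((S[m][:,:2]*1000).astype(np.float32)),S[m].mean(0))
m=(abs(U)<.03)&(abs(V-.06)<.03)&(Z>.078)&(Z<.089); print('post',m.sum(),S[m].mean(0),np.ptp(S[m],axis=0))
E
# tray column
python3 plan.py 0.45 0.0 0.27 -40 0 0.478 -0.277 0.27 -83 0
```

```text
stand-frame TCP [-0.0035  0.1056  0.2323] [-87.3  -0.3   6.3] F [ 1.2  0.3 -0.4] 6.2 0.055
rim 154 ((15.213447570800781, 3.9553022384643555), 38.555660247802734) [ 0.00349698 -0.00077112  0.10380412]
post 154 [-0.00147891  0.06097675  0.08323192] [0.01198116 0.01519056 0.0074287 ]
[0.4506 0.245  0.2421] [-87.1  -1.2   6.3] 6.25 [20. -2. 81.  3. 98. 15.]
13
[[-0.004,-0.007,-0.04,-0.009,0.135,0,0],[0.001,-0.006,-0.041,-0.01,0.135,0,0],[0.006,-0.006,-0.04,-0.009,0.135,0,0],[0.012,-0.006,-0.039,-0.01,0.135,0,0],[0.017,-0.005,-0.037,-0.009,0.134,0,0],[0.021,-0.005,-0.035,-0.009,0.135,-0.001,0],[0.029,0,-0.028,0,0.107,0,0],[0.031,0,-0.024,0,0.107,0,0],[0.034,0,-0.021,0,0.107,0,0],[0.036,0,-0.017,0,0.107,0,0],[0.037,0,-0.013,0,0.107,0,0],[0.039,0,-0.01,0,0.108,0,0],[0.039,0,-0.005,-0.001,0.107,0,0]]
```

Call:
servo_tool --pt "-0.004 -0.02 -0.03 -0.009 0.135 0 0" --pt "0.001 -0.006 -0.041 -0.01 0.135 0 0" --pt "0.006 -0.006 -0.04 -0.009 0.135 0 0" --pt "0.012 -0.006 -0.039 -0.01 0.135 0 0" --pt "0.017 -0.005 -0.037 -0.009 0.134 0 0" --pt "0.021 -0.005 -0.035 -0.009 0.135 -0.001 0" --pt "0.029 0 -0.028 0 0.107 0 0" --pt "0.031 0 -0.024 0 0.107 0 0" --pt "0.034 0 -0.021 0 0.107 0 0" --pt "0.036 0 -0.017 0 0.107 0 0" --pt "0.037 0 -0.013 0 0.107 0 0" --pt "0.039 0 -0.01 0 0.108 0 0" --pt "0.02 0 -0.005 -0.001 0.107 0 0" --pt "0 0 0 0 0 0 0"

```text
time: 7.65
tool_pos: [0.4569, -0.2785, 0.3018]
ee_rot: [-88.9, -1.4, -87.0]
force: [-0.2, -0.9, 0.1]
gripper_width: 1.0
```

```bash
python3 - <<'E'
from fit import *
o=manip.get_obs(); print(np.round(o['tool_pos'],4),np.round(o['ee_rot'],1),o['time'],o['qpos'])
im,d,c=snap('wrist','w3.png'); W=cloud(d,c); np.savez('w3.npz',im=im,d=d,W=W)
for y0,y1 in ((-.32,-.245),(-.24,-.165)):
  m=box(W,(.37,.59),(y0,y1),(.0225,.05)); P=W[m]; print(m.sum(),mar(P) if m.sum() else '',np.percentile(P,[1,50,99],axis=0).round(3).tolist() if m.sum() else '')
for q in ['long_column','short_column']:
  for r in manip.outline_of('wrist',q)[:2]:
    m=r['region']; P=W[m]; P=P[P[:,2]>.02]; print(q,r['conf'],np.round(r['extent']),mar(P),np.percentile(P[:,2],[50,98]))
E
```

```text
[ 0.4569 -0.2785  0.3018] [-88.9  -1.4 -87. ] 7.65 [-37.18419442   1.86354238  71.00923557  -0.39805032 105.40964475
  49.68823847]
2099 ((486.76116943359375, -278.6675109863281), (150.0743865966797, 29.377552032470703), 6.960132122039795) [[0.414, -0.299, 0.024], [0.492, -0.278, 0.031], [0.56, -0.258, 0.037]]
1546 ((478.3076477050781, -207.11383056640625), (105.28241729736328, 29.628509521484375), 7.111587047576904) [[0.428, -0.226, 0.024], [0.481, -0.208, 0.032], [0.53, -0.19, 0.038]]
long_column 0.7 [307.  88. 334. 204.] ((486.76202392578125, -278.676513671875), (150.0770263671875, 29.32553482055664), 6.926629066467285) [0.0310923 0.0370338]
short_column 0.82 [248. 106. 279. 195.] ((478.3212890625, -207.27542114257812), (105.3226318359375, 29.71483039855957), 6.941530227661133) [0.0315111  0.03724526]
```

View pics/w3.png

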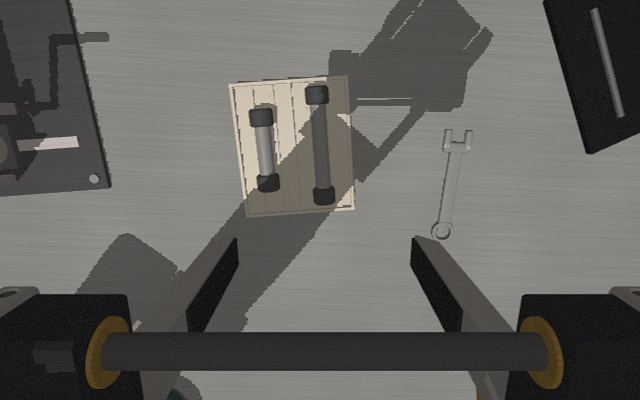

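```bash
python3 plan.py 0.4868 -0.2787 0.16 -83 0.62  0.4868 -0.2787 0.08 -83 0.62
```

```text
[ 0.4577 -0.275   0.3024] [-88.8  -1.3 -86.6] 7.8 [-37.   2.  71.  -0. 105.  50.]
6
[[0.001,0.036,0.006,-0.005,-0.016,0.006,0.62],[0.001,0.036,0.007,-0.005,-0.016,0.006,0.62],[0.001,0.035,0.007,-0.005,-0.015,0.006,0.62],[0.001,0.036,0.007,-0.004,-0.016,0.006,0.62],[0,0.04,0,0,0,0,0.62],[0,0.04,0,0,0,0,0.62]]
```

Call:
servo_tool --pt "0.001 0.036 0.006 -0.005 -0.016 0.006 0.62" --pt "0.001 0.036 0.007 -0.005 -0.016 0.006 0.62" --pt "0.001 0.035 0.007 -0.005 -0.015 0.006 0.62" --pt "0.001 0.036 0.007 -0.004 -0.016 0.006 0.62" --pt "0 0.04 0 0 0 0 0.62" --pt "0 0.025 0 0 0 0 0.62" --pt "0 0 0 0 0 0 0.62"

```text
time: 8.5
tool_pos: [0.4925, -0.2698, 0.0956]
ee_rot: [-89.5, -0.5, -81.4]
force: [0.3, -0.1, 0.1]
gripper_width: 0.44
```

```bash
python3 plan.py 0.4868 -0.2787 0.06 -83 0.62  0.4868 -0.2787 0.014 -83 0.62
```

```text
[ 0.4925 -0.2698  0.0956] [-89.5  -0.5 -81.4] 8.5 [-35.   9.  87.   0.  84.  47.]
3
[[0.008,0.036,-0.007,-0.01,0.027,0.008,0.62],[0,0.023,0,0,0,0,0.62],[0,0.023,0,0,0,0,0.62]]
```

Call:
servo_tool --pt "0.007 0.02 -0.007 -0.01 0.02 0.008 0.62" --pt "0 0.01 0 0 0 0 0.62" --pt "0 0 0 0 0 0 0.62"

```text
time: 8.8
tool_pos: [0.4885, -0.2777, 0.0675]
ee_rot: [-89.8, -0.2, -82.4]
force: [-0.6, 0.4, 0.1]
gripper_width: 0.377
```

```bash
python3 plan.py 0.4868 -0.2787 0.04 -83 0.62  0.4868 -0.2787 0.014 -83 0.62
```

```text
[ 0.4885 -0.2777  0.0675] [-89.8  -0.2 -82.4] 8.8 [-35.  10.  89.  -0.  81.  47.]
2
[[0.001,0.027,-0.002,-0.003,0.01,0.004,0.62],[0,0.026,0,0,0,0,0.62]]
```

Call:
servo_tool --pt "0.001 0.02 -0.002 -0.003 0.01 0.004 0.62" --pt "0 0.015 0 0 0 0 0.62" --pt "0 0.011 0 0 0 0 0.62" --pt "0 0.003 0 0 0 0 0.62" --squeeze 40

```text
time: 9.2
tool_pos: [0.4905, -0.2822, 0.0231]
ee_rot: [-89.5, -0.5, -83.0]
force: [-0.8, 0.9, 0.4]
gripper_width: 0.382
```

```bash
python3 plan.py 0.4868 -0.2787 0.014 -83 0.62
```

```text
[ 0.4905 -0.2822  0.0231] [-89.5  -0.5 -83. ] 9.2 [-36.  13.  91.   0.  76.  47.]
1
[[-0.004,0.009,-0.003,-0.009,0,0.008,0.62]]
```

Call:
servo_tool --pt "-0.004 0.009 -0.003 -0.009 0 0.008 0.62" --pt "0 0.001 0 0 0 0 0.62" --pt "0 0 0 0 0 0 0.9" --pt "0 0 0 0 0 0 0.9" --pt "0 0 0 0 0 0 0.9" --pt "0 0 0 0 0 0 0.9" --squeeze 40

```text
time: 9.8
tool_pos: [0.4883, -0.2792, 0.0147]
ee_rot: [-89.9, -0.1, -83.0]
force: [0.1, -0.1, -1.7]
gripper_width: 0.2
```

```bash
python3 plan.py 0.4868 -0.2787 0.1 -83 0.9
```

```text
[ 0.4883 -0.2792  0.0147] [-89.9  -0.1 -83. ] 9.8 [-36.  13.  92.   0.  75.  47.]
2
[[0,-0.043,-0.001,-0.001,0,0.001,0.9],[-0.001,-0.042,0,-0.001,0,0.001,0.9]]
```

Call:
servo_tool --pt "0 -0.02 0 0 0 0 0.9" --pt "0 -0.04 0 0 0 0 0.9" --pt "0 -0.045 0 0 0 0 0.9" --pt "0 -0.045 0 0 0 0 0.9" --pt "0 -0.045 0 0 0 0 0.9" --pt "0 -0.025 0 0 0 0 0.9"

```text
time: 10.4
tool_pos: [0.4832, -0.2757, 0.2308]
ee_rot: [-90.9, 0.8, -83.0]
force: [0.1, 0.0, -3.2]
gripper_width: 0.2
```

```bash
python3 plan.py 0.54 0.1 0.25 -83 0.9 0.5648 0.1522 0.25 -83 0.9
```

```text
[ 0.4832 -0.2757  0.2308] [-90.9   0.8 -83. ] 10.4 [-36.   7.  74.  -0. 101.  47.]
11
[[-0.041,-0.002,0.011,0.002,0,-0.002,0.9],[-0.041,-0.002,0.011,0.002,0,-0.002,0.9],[-0.041,-0.002,0.011,0.002,0,-0.001,0.9],[-0.041,-0.002,0.011,0.002,0,-0.002,0.9],[-0.04,-0.002,0.012,0.002,0,-0.001,0.9],[-0.041,-0.002,0.011,0.001,0,-0.002,0.9],[-0.04,-0.002,0.012,0.002,0,-0.001,0.9],[-0.041,-0.002,0.011,0.001,0,-0.002,0.9],[-0.04,-0.001,0.012,0.002,0,-0.001,0.9],[-0.024,0,0.015,0,0,0,0.9],[-0.025,0,0.016,0,0,0,0.9]]
```

Call:
servo_tool --pt "-0.041 -0.006 0.011 0.002 0 -0.002 0.9" --pt "-0.041 -0.002 0.011 0.002 0 -0.002 0.9" --pt "-0.041 -0.002 0.011 0.002 0 -0.001 0.9" --pt "-0.041 -0.002 0.011 0.002 0 -0.002 0.9" --pt "-0.04 -0.002 0.012 0.002 0 -0.001 0.9" --pt "-0.041 -0.002 0.011 0.001 0 -0.002 0.9" --pt "-0.04 -0.002 0.012 0.002 0 -0.001 0.9" --pt "-0.04 -0.002 0.011 0.001 0 -0.002 0.9" --pt "-0.03 -0.001 0.006 0.002 0 -0.001 0.9" --pt "-0.015 0 0.004 0 0 0 0.9" --pt "-0.005 0 0.002 0 0 0 0.9" --pt "0 0 0 0 0 0 0.9"

```text
time: 11.6
tool_pos: [0.5409, 0.1212, 0.2518]
ee_rot: [-90.1, -0.3, -83.2]
force: [-0.2, -0.8, -3.1]
gripper_width: 0.201
```

```bash
python3 - <<'E'
from st import *
im,d,c=snap('wrist','w4.png'); S=toS(cloud(d,c)); U,V,Z=S[...,0],S[...,1],S[...,2]
m=(U>.0)&(U<.2)&(abs(V)<.06)&(Z>.105)&(Z<.126); print('chute pts',m.sum(),np.percentile(V[m],[1,5,50,95,99]))
e=(U>.15)&(U<.22)&(abs(V)<.03)&(Z>.118)&(Z<.126); print('end',e.sum(),np.percentile(U[e],[5,50,95]) if e.sum() else '')
E
python3 st.py; python3 plan.py 0.5648 0.1522 0.2 -82.9 0.9 0.5648 0.1522 0.15 -82.9 0.9
```

```text
chute pts 7224 [-0.01946029 -0.01527587  0.00639477  0.02664595  0.03242536]
end 523 [0.15341813 0.1819456  0.19080229]
stand-frame TCP [ 0.0743 -0.0284  0.2518] [-90.1  -0.3 -83.3] F [ 0.3 -0.1 -3.1] 11.65 0.202
[0.5408 0.1206 0.2518] [-90.1  -0.3 -83.3] 11.65 [  7.   5.  73.  -0. 102.  90.]
4
[[-0.014,0.026,0.014,0.001,-0.003,0.003,0.9],[-0.015,0.026,0.014,0,-0.004,0.002,0.9],[0,0.025,0,0,0,0,0.9],[0,0.025,0,0,0,0,0.9]]
```

View pics/w4.png

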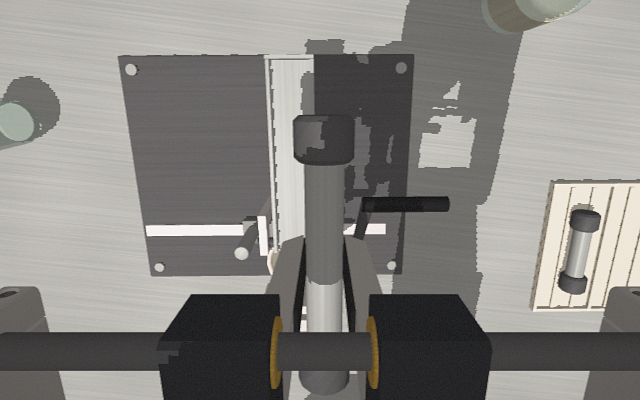

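Call:
servo_tool --pt "-0.014 0.02 0.014 0.001 -0.003 0.003 0.9" --pt "-0.012 0.02 0.01 0 -0.003 0.002 0.9" --pt "-0.004 0.01 0 0 0 0 0.9" --pt "0 0 0 0 0 0 0.9"

```text
time: 12.05
tool_pos: [0.5622, 0.148, 0.201]
ee_rot: [-90.0, -0.2, -83.4]
force: [-1.2, 0.1, -2.6]
gripper_width: 0.204
```

```bash
python3 - <<'E'
from st import *
im,d,c=snap('wrist','w5.png'); S=toS(cloud(d,c)); U,V,Z=S[...,0],S[...,1],S[...,2]
m=(U>.06)&(U<.2)&(abs(V)<.04)&(Z>.1145)&(Z<.122); h=np.histogram(V[m],np.arange(-.03,.031,.002)); print(h[0].tolist())
for u0 in (.12,.15,.18):
  k=m&(abs(U-u0)<.012); print(u0,[(np.median(V[k&(s*V>.012)]).round(4),(k&(s*V>.012)).sum()) for s in (-1,1) if (k&(s*V>.012)).sum()])
e=(U>.15)&(U<.22)&(abs(V)<.014)&(Z>.118)&(Z<.126); print('end',e.sum(),np.percentile(U[e],[50,95]) if e.sum() else '')
# column fitting far end
k=(U>.05)&(U<.2)&(abs(V)<.05)&(Z>.15)&(Z<.24); P=S[k]; q=P[P[:,0]>np.percentile(P[:,0],99)-.02]; print('col end',k.sum(),P[:,0].max(),np.percentile(q[:,1],[1,99]),q[:,2].max())
q=P[(P[:,0]<P[:,0].max()-.03)]; print('tube v',np.polyfit(q[:,0],q[:,1],1),np.median(q[:,1]))
E
python3 st.py;  python3 plan.py 0.5648 0.1522 0.15 -82.9 0.9
```

```text
[0, 0, 0, 0, 0, 175, 55, 5, 3, 4, 2, 3, 0, 5, 1, 2, 2, 2, 2, 2, 0, 3, 5, 222, 343, 0, 0, 0, 0, 0]
0.12 [(np.float64(-0.0196), np.int64(31)), (np.float64(0.0181), np.int64(140))]
0.15 [(np.float64(0.0191), np.int64(65))]
0.18 [(np.float64(-0.0184), np.int64(148)), (np.float64(0.0181), np.int64(150))]
end 200 [0.18975183 0.19112648]
col end 10979 0.17240934164742466 [-0.0180384   0.01014772] 0.22511601253817728
tube v [-0.00742718 -0.00297491] -0.003755078930761965
stand-frame TCP [ 0.0992 -0.0041  0.2019] [-89.9  -0.2 -83.4] F [-0.3 -0.9 -3.1] 12.1 0.201
[0.5625 0.1477 0.2019] [-89.9  -0.2 -83.4] 12.1 [ 9.  9. 74. -0. 96. 93.]
2
[[-0.002,0.026,0.001,-0.001,-0.004,0.002,0.9],[-0.002,0.026,0.002,-0.001,-0.004,0.001,0.9]]
```

Call:
servo_tool --pt "-0.004 0.02 0.003 -0.001 -0.006 0.002 0.9" --pt "-0.001 0.018 0.001 0 -0.002 0 0.9" --pt "0 0.01 0 0 0 0 0.9" --pt "0 0 0 0 0 0 0.9"

```text
time: 12.5
tool_pos: [0.5679, 0.1494, 0.1584]
ee_rot: [-89.5, -0.2, -83.2]
force: [0.2, -0.2, -2.9]
gripper_width: 0.204
```

```bash
python3 st.py;  python3 plan.py 0.5648 0.1522 0.123 -82.9 0.9
```

```text
stand-frame TCP [ 0.1047 -0.0032  0.1584] [-89.5  -0.2 -83.2] F [ 0.2 -0.2 -2.9] 12.5 0.204
[0.5679 0.1494 0.1584] [-89.5  -0.2 -83.2] 12.5 [ 9. 10. 78. -0. 91. 92.]
1
[[-0.003,0.035,-0.003,-0.009,-0.005,0.003,0.9]]
```

Call:
servo_tool --pt "-0.004 0.015 -0.002 -0.006 -0.005 0.003 0.9" --pt "-0.001 0.004 0 0 0 0 0.9" --pt "0 0 0 0 0 0 0.9"

```text
time: 12.8
tool_pos: [0.5664, 0.1537, 0.141]
ee_rot: [-89.6, 0.0, -82.9]
force: [-0.0, 0.3, -2.1]
gripper_width: 0.201
```

```bash
python3 st.py;  python3 plan.py 0.5648 0.1522 0.122 -82.9 0.9
```

```text
stand-frame TCP [0.1038 0.0013 0.141 ] [-89.6   0.  -82.9] F [-0.   0.3 -2.1] 12.8 0.201
[0.5664 0.1537 0.141 ] [-89.6   0.  -82.9] 12.8 [10. 11. 80.  0. 89. 93.]
1
[[0.001,0.019,-0.002,-0.008,-0.001,0,0.9]]
```

Call:
servo_tool --pt "0.001 0.01 -0.002 -0.007 0 0 0.9" --pt "0.001 0.006 0 0 0 0 0.9" --pt "0 0 0 0 0 0 0.9" --pt "0 0 0 0 0 0 0.9"

```text
time: 13.2
tool_pos: [0.5649, 0.1515, 0.1243]
ee_rot: [-89.9, 0.0, -82.9]
force: [-0.6, 0.5, -2.6]
gripper_width: 0.203
```

```bash
python3 st.py;  python3 plan.py 0.5648 0.1522 0.1205 -82.9 0.9
```

```text
stand-frame TCP [ 0.102  -0.0007  0.1243] [-89.9   0.  -82.9] F [-0.6  0.5 -2.6] 13.2 0.203
[0.5649 0.1515 0.1243] [-89.9   0.  -82.9] 13.2 [ 9. 11. 81.  0. 88. 92.]
1
[[-0.001,0.004,0,-0.001,0,0,0.9]]
```

Down 3 mm, then open to about 36 mm and lift.

Call:
servo_tool --pt "-0.001 0.003 0 0 0 0 0.9" --pt "0 0 0 0 0 0 0.9" --pt "0 0 0 0 0 0 0.74" --pt "0 0 0 0 0 0 0.65" --pt "0 0 0 0 0 0 0.62" --pt "0 -0.002 0 0 0 0 0.62"

```text
time: 13.8
tool_pos: [0.5668, 0.153, 0.1266]
ee_rot: [-89.6, 0.0, -82.9]
force: [-0.4, -0.6, -0.6]
gripper_width: 0.377
```

```bash
python3 st.py
```

```text
stand-frame TCP [0.1041 0.0005 0.1266] [-89.6   0.  -82.9] F [-0.4 -0.6 -0.6] 13.8 0.377
```

Call:
servo_tool --pt "0 -0.005 0 0 0 0 0.62" --pt "0 -0.015 0 0 0 0 0.62" --pt "0 -0.03 0 0 0 0 0.62" --pt "0 -0.04 0 0 0 0 0.62" --pt "0 -0.04 0 0 0 0 0.62" --pt "0 -0.02 0 0 0 0 0.7"

```text
time: 14.4
tool_pos: [0.5641, 0.1525, 0.284]
ee_rot: [-89.8, 0.0, -82.9]
force: [0.2, 0.0, -1.3]
gripper_width: 0.328
```

```bash
python3 - <<'E'
from st import *
im,d,c=snap('wrist','w6.png'); S=toS(cloud(d,c)); U,V,Z=S[...,0],S[...,1],S[...,2]
m=(U>0)&(U<.2)&(abs(V)<.03)&(Z>.128)&(Z<.16); P=S[m]; print(m.sum(),cv2.minAreaRect((P[:,:2]*1000).astype(np.float32)),np.percentile(P[:,2],98))
k=(U>.03)&(U<.13)&(V<-.05)&(V>-.14)&(Z>.16)&(Z<.2); P=S[k]; print('crank',k.sum(),P.mean(0),np.percentile(P,[2,98],axis=0))
E
python3 st.py; python3 - <<'E'
from st import *
print(fromS(.08,-.097))
E
```

```text
3635 ((100.67362213134766, 2.29217529296875), (29.588459014892578, 149.94610595703125), 89.67465209960938) 0.14280276551553314
crank 1128 [ 0.08061441 -0.0853044   0.1797278 ] [[ 0.065302   -0.11854799  0.16413289]
 [ 0.08594793 -0.05563656  0.18320821]]
stand-frame TCP [0.1023 0.0004 0.2873] [-89.4   0.  -82.9] F [0.7 0.8 3.2] 14.45 0.31
[0.5549759  0.05323192]
```

View pics/w6.png

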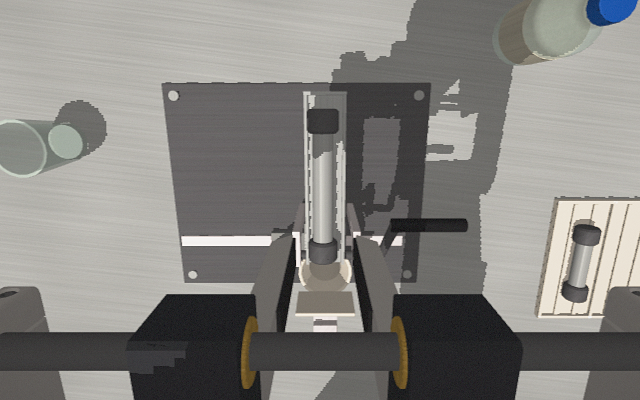

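```bash
python3 - <<'E'
from st import *
print(fromS(.08,-.102))
E
python3 plan.py 0.5556 0.0483 0.25 7.1 0.55
```

```text
[0.55559391 0.04827026]
[0.5651 0.1526 0.2873] [-89.4   0.  -82.9] 14.45 [ 10.   9.  65.   0. 106.  92.]
11
[[0.009,0.003,-0.002,-0.001,-0.143,0.001,0.55],[0.009,0.003,-0.003,-0.001,-0.143,0.001,0.55],[0.008,0.003,-0.005,-0.001,-0.143,0.001,0.55],[0.008,0.003,-0.006,-0.001,-0.143,0.001,0.55],[0.007,0.004,-0.007,-0.001,-0.143,0,0.55],[0.006,0.003,-0.008,-0.001,-0.143,0.001,0.55],[0.004,0.004,-0.008,-0.001,-0.143,0,0.55],[0.003,0.004,-0.009,-0.001,-0.143,0,0.55],[0.002,0.003,-0.009,0,-0.142,0.001,0.55],[0.001,0.004,-0.01,-0.001,-0.143,0,0.55],[0,0.003,-0.009,0,-0.142,0.001,0.55]]
```

Call:
servo_tool --pt "0.009 0.003 -0.002 -0.001 -0.143 0.001 0.55" --pt "0.009 0.003 -0.003 -0.001 -0.143 0.001 0.55" --pt "0.008 0.003 -0.005 -0.001 -0.143 0.001 0.55" --pt "0.008 0.003 -0.006 -0.001 -0.143 0.001 0.55" --pt "0.007 0.004 -0.007 -0.001 -0.143 0 0.55" --pt "0.006 0.003 -0.008 -0.001 -0.143 0.001 0.55" --pt "0.004 0.004 -0.008 -0.001 -0.143 0 0.55" --pt "0.003 0.004 -0.009 -0.001 -0.143 0 0.55" --pt "0.002 0.003 -0.009 0 -0.142 0.001 0.55" --pt "0.001 0.004 -0.01 -0.001 -0.1 0 0.55" --pt "0 0.003 -0.007 0 -0.05 0.001 0.55" --pt "0 0 0 0 0 0 0.55"

```text
time: 15.65
tool_pos: [0.5581, 0.0468, 0.2548]
ee_rot: [-89.9, -0.5, 2.9]
force: [0.1, 1.0, -0.4]
gripper_width: 0.451
```

```bash
python3 st.py; python3 plan.py 0.5556 0.0483 0.2 7.1 0.55 0.5556 0.0483 0.152 7.1 0.55
```

```text
stand-frame TCP [ 0.0824 -0.1037  0.2548] [-89.9  -0.5   2.9] F [ 0.1  1.  -0.4] 15.65 0.451
[0.5581 0.0468 0.2548] [-89.9  -0.5   2.9] 15.65 [ -1.   6.  72.   0. 102.  -4.]
4
[[-0.001,0.027,0.001,0,-0.037,0.005,0.55],[-0.002,0.028,0.001,-0.001,-0.036,0.004,0.55],[0,0.024,0,0,0,0,0.55],[0,0.024,0,0,0,0,0.55]]
```

Call:
servo_tool --pt "-0.001 0.02 0.001 0 -0.037 0.005 0.55" --pt "-0.002 0.02 0.001 -0.001 -0.025 0.004 0.55" --pt "0 0 0 0 0 0 0.55"

```text
time: 15.95
tool_pos: [0.5556, 0.0493, 0.2154]
ee_rot: [-90.0, -0.2, 6.3]
force: [0.5, 0.2, 0.3]
gripper_width: 0.451
```

```bash
python3 st.py; python3 plan.py 0.5556 0.0483 0.152 7.1 0.55
```

```text
stand-frame TCP [ 0.0801 -0.101   0.2154] [-90.   -0.2   6.3] F [0.5 0.2 0.3] 15.95 0.451
[0.5556 0.0493 0.2154] [-90.   -0.2   6.3] 15.95 [-1.  6. 77.  0. 97. -7.]
2
[[0,0.032,0,0,-0.007,0.002,0.55],[0,0.031,-0.001,0,-0.006,0.001,0.55]]
```

Call:
servo_tool --pt "0 0.025 0 0 -0.007 0.002 0.55" --pt "0 0.025 -0.001 0 -0.006 0.001 0.55" --pt "0 0.006 0 0 0 0 0.6" --pt "0 0 0 0 0 0 0.72" --pt "0 0 0 0 0 0 0.72" --squeeze 5

```text
time: 16.45
tool_pos: [0.5585, 0.0497, 0.1644]
ee_rot: [-90.0, -0.5, 6.9]
force: [0.8, 0.7, -0.2]
gripper_width: 0.29
```

```bash
python3 st.py
```

```text
stand-frame TCP [ 0.0831 -0.101   0.1644] [-90.   -0.5   6.9] F [ 0.8  0.7 -0.2] 16.45 0.29
```

Call:
servo_tool --pt "-0.008 0.004 -0.001 0 0 0 0.72" --pt "-0.008 -0.003 0 0 0 0 0.72" --pt "-0.008 -0.004 0 0 0 0 0.72" --pt "-0.008 -0.004 0 0 0 0 0.72" --pt "-0.008 -0.003 0 0 0 0 0.72"

```text
time: 16.95
tool_pos: [0.5268, 0.0446, 0.1798]
ee_rot: [-90.1, -2.2, 6.8]
force: [6.2, 0.6, -2.9]
gripper_width: 0.276
```

```bash
python3 st.py
```

```text
stand-frame TCP [ 0.0509 -0.1021  0.1798] [-90.1  -2.2   6.8] F [ 6.2  0.6 -2.9] 16.95 0.276
```

Call:
servo_tool --pt "-0.01 0.006 0 0 0 0.01 0.72" --pt "-0.01 0.002 0 0 0 0.01 0.72" --pt "-0.01 -0.002 0 0 0 0 0.72" --pt "-0.01 -0.001 0 0 0 0 0.72"

```text
time: 17.35
tool_pos: [0.5029, 0.0413, 0.1883]
ee_rot: [-90.2, -4.3, 6.9]
force: [5.0, 0.8, -5.2]
gripper_width: 0.285
```

```bash
python3 st.py
```

```text
stand-frame TCP [ 0.0268 -0.1024  0.1883] [-90.2  -4.3   6.9] F [ 5.   0.8 -5.2] 17.35 0.285
```

Call:
servo_tool --pt "-0.006 0.01 0 0 0 0.035 0.72" --pt "-0.01 0.006 0 0 0 0.02 0.72" --pt "-0.01 0.003 0 0 0 0.01 0.72"

```text
time: 17.65
tool_pos: [0.4899, 0.0388, 0.1814]
ee_rot: [-90.4, -2.9, 6.8]
force: [5.3, 1.3, 5.4]
gripper_width: 0.282
```

```bash
python3 st.py; python3 - <<'E'
from st import *
snap('scene','s7.png'); snap('top','t7.png')
a=cv2.imread('pics/s7.png')[150:310,300:470]; b=cv2.imread('pics/t7.png')[130:290,190:360]
cv2.imwrite('pics/c7.png',cv2.resize(np.hstack([a,b]),(800,376),interpolation=cv2.INTER_CUBIC))
E
```

```text
stand-frame TCP [ 0.0137 -0.1033  0.1814] [-90.4  -2.9   6.8] F [5.3 1.3 5.4] 17.65 0.282
```

View pics/c7.png

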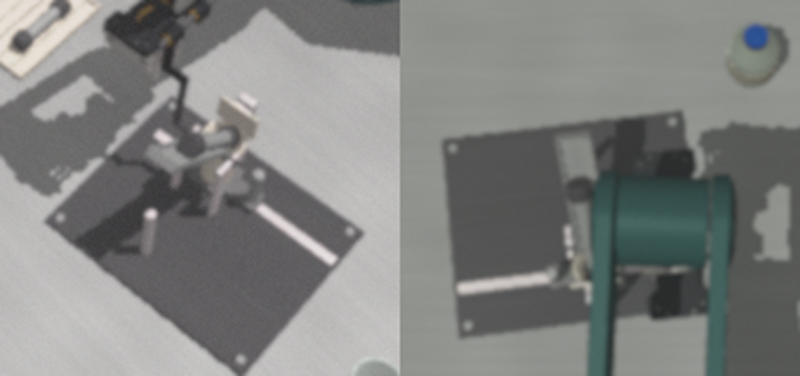

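Call:
servo_tool --pt "-0.01 0.002 0 0 0 0.04 0.72" --pt "-0.01 0.002 0 0 0 0.02 0.72" --pt "-0.01 0.003 0 0 0 0.02 0.72" --pt "-0.01 0.004 0 0 0 0.01 0.72"

```text
time: 18.15
tool_pos: [0.4562, 0.0342, 0.1775]
ee_rot: [-90.5, 1.2, 6.8]
force: [4.3, 1.3, 1.7]
gripper_width: 0.28
```

```bash
python3 st.py
```

```text
stand-frame TCP [-0.0204 -0.1036  0.1775] [-90.5   1.2   6.8] F [4.3 1.3 1.7] 18.15 0.28
```

Call:
servo_tool --pt "-0.01 0.003 0.001 0 0 0 0.72" --pt "-0.009 0.004 0 0 0 0 0.72" --pt "-0.008 0.005 0 0 0 -0.01 0.72" --pt "-0.004 0.003 0 0 0 0 0.72"

```text
time: 18.55
tool_pos: [0.4255, 0.0306, 0.1619]
ee_rot: [-90.6, 0.3, 6.7]
force: [10.0, 2.4, 7.2]
gripper_width: 0.286
```

```bash
python3 st.py; python3 - <<'E'
from st import *
im,d,c=snap('scene','s8.png'); S=toS(cloud(d,c)); U,V,Z=S[...,0],S[...,1],S[...,2]
k=(abs(U)<.06)&(abs(V)<.026)&(Z>.125); P=S[k]
for z in np.arange(.13,.32,.02):
  q=P[abs(P[:,2]-z)<.01]
  if len(q): print(round(z,3),len(q),q.mean(0).round(3),np.ptp(q,axis=0).round(3))
a=cv2.imread('pics/s8.png')[150:310,300:500]
cv2.imwrite('pics/c8.png',cv2.resize(a,(750,600),interpolation=cv2.INTER_CUBIC))
E
```

```text
stand-frame TCP [-0.0513 -0.1035  0.1619] [-90.6   0.3   6.7] F [10.   2.4  7.2] 18.55 0.286
0.13 70 [0.    0.005 0.133] [0.077 0.047 0.015]
0.15 90 [-0.008  0.003  0.15 ] [0.076 0.048 0.019]
0.17 65 [0.01  0.003 0.17 ] [0.054 0.041 0.019]
0.19 53 [0.024 0.001 0.19 ] [0.012 0.04  0.02 ]
0.21 50 [ 0.025 -0.001  0.21 ] [0.01  0.041 0.019]
0.23 48 [0.027 0.001 0.23 ] [0.013 0.041 0.019]
0.25 58 [0.028 0.001 0.251] [0.011 0.041 0.02 ]
0.27 53 [0.03  0.    0.271] [0.014 0.042 0.018]
0.29 80 [ 0.025 -0.001  0.285] [0.018 0.04  0.01 ]
```

View pics/c8.png

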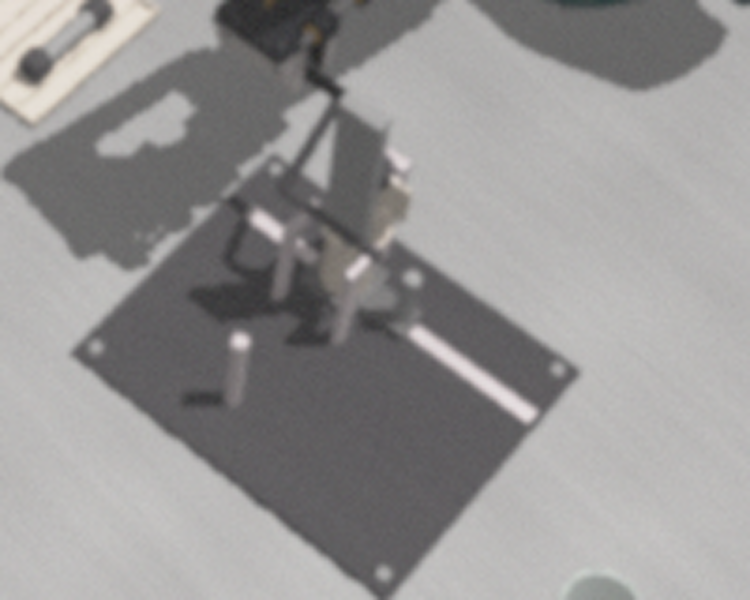

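Call:
servo_tool --pt "0.002 0 0 0 0 0 0.72" --pt "0 0 0 0 0 0 0.72" --pt "0 0 0 0 0 0 0.72"

```text
time: 18.9
tool_pos: [0.4257, 0.0307, 0.1613]
ee_rot: [-90.6, 0.5, 6.7]
force: [2.3, 0.1, 0.9]
gripper_width: 0.284
```

```bash
python3 st.py; python3 - <<'E'
from st import *
im,d,c=snap('wrist','w9.png'); S=toS(cloud(d,c)); U,V,Z=S[...,0],S[...,1],S[...,2]
for z in (.165,.172,.177):
  q=S[(abs(U)<.03)&(abs(V)<.03)&(abs(Z-z)<.0035)]; print(z,len(q),q.mean(0).round(4) if len(q) else '',np.ptp(q,axis=0).round(3) if len(q) else '')
r=manip.outline_of('wrist','long_column'); print([(x['conf'],x['extent'],np.nanpercentile(S[x['region']],[5,50,95],axis=0).round(3).tolist()) for x in r[:1]])
E
```

```text
stand-frame TCP [-0.051  -0.1034  0.1613] [-90.6   0.5   6.7] F [2.3 0.1 0.9] 18.9 0.284
0.165 876 [ 0.0121 -0.0008  0.1651] [0.035 0.038 0.007]
0.172 4357 [ 0.0037 -0.0014  0.1737] [0.035 0.037 0.007]
0.177 3991 [ 0.0046 -0.0015  0.1751] [0.038 0.036 0.007]
[(0.65, [382.1, 8.8, 477.1, 86.0], [[-0.012, -0.014, 0.071], [-0.002, -0.003, 0.174], [0.012, 0.01, 0.176]])]
```

View pics/w9.png

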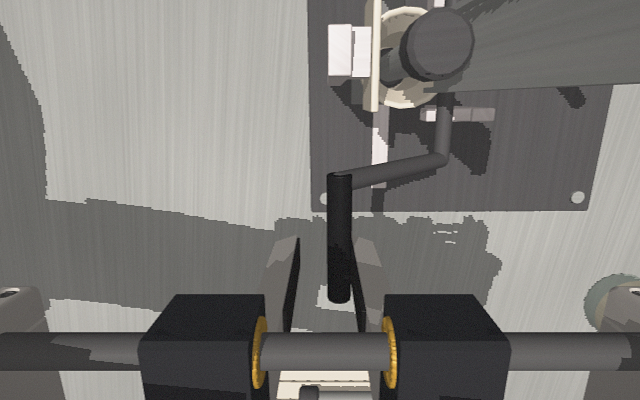

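Call:
servo_tool --pt "0.01 -0.002 0 0 0 0 0.72" --pt "0.01 -0.003 0 0 0 0 0.72" --pt "0.01 -0.003 0 0 0 0 0.72" --pt "0.01 -0.003 0 0 0 0 0.72" --pt "0.01 -0.002 0 0 0 0 0.72"

```text
time: 19.5
tool_pos: [0.4626, 0.0353, 0.1725]
ee_rot: [-90.6, 3.0, 6.6]
force: [-9.8, -1.0, 8.5]
gripper_width: 0.514
```

```bash
python3 st.py
```

```text
stand-frame TCP [-0.0139 -0.1034  0.1725] [-90.6   3.    6.6] F [-9.8 -1.   8.5] 19.5 0.514
```

Call:
servo_tool --pt "0 -0.002 0 0 0 -0.02 0.72" --pt "0.008 -0.003 0 0 0 -0.02 0.72" --pt "0.01 -0.002 0 0 0 0 0.72" --pt "0.01 -0.001 0 0 0 0 0.72" --squeeze 40

```text
time: 19.9
tool_pos: [0.4845, 0.0376, 0.18]
ee_rot: [-90.7, 2.1, 6.6]
force: [-2.9, -0.2, 3.2]
gripper_width: 0.278
```

```bash
python3 st.py
```

```text
stand-frame TCP [ 0.0081 -0.1038  0.18  ] [-90.7   2.1   6.6] F [-2.9 -0.2  3.2] 19.9 0.278
```

Call:
servo_tool --pt "0.01 0 0 0 0 -0.02 0.72" --pt "0.01 0.001 0 0 0 -0.01 0.72" --pt "0.01 0.002 0 0 0 0 0.72" --pt "0.01 0.003 0 0 0 0 0.72" --pt "0.01 0.004 0 0 0 0 0.72"

```text
time: 20.4
tool_pos: [0.5382, 0.0438, 0.1677]
ee_rot: [-90.6, 0.4, 6.6]
force: [-2.4, -0.7, 1.4]
gripper_width: 0.282
```

```bash
python3 st.py
```

```text
stand-frame TCP [ 0.0622 -0.1043  0.1677] [-90.6   0.4   6.6] F [-2.4 -0.7  1.4] 20.4 0.282
```

Call:
servo_tool --pt "0.009 0.005 0 0 0 0 0.72" --pt "0.008 0.005 0 0 0 0 0.72" --pt "0.006 0.004 0 0 0 0 0.72" --pt "0.004 0.002 0 0 0 0 0.72"

```text
time: 20.8
tool_pos: [0.5621, 0.0462, 0.1487]
ee_rot: [-90.7, 1.4, 6.6]
force: [-21.0, -3.5, 17.7]
gripper_width: 0.281
```

```bash
python3 st.py
```

```text
stand-frame TCP [ 0.0862 -0.1048  0.1487] [-90.7   1.4   6.6] F [-21.   -3.5  17.7] 20.8 0.281
```

Call:
servo_tool --pt "0.003 0 0 0 0 0 0.72" --pt "-0.003 0 0 0 0 0 0.6" --pt "-0.003 0 0 0 0 0 0.55" --pt "-0.003 -0.02 0 0 0 0 0.55" --pt "0 -0.04 0 0 0 0 0.55" --pt "0 -0.04 0 0 0 0 0.55" --pt "0 -0.04 -0.01 0 0 0 0.55"

```text
time: 21.5
tool_pos: [0.5574, 0.0384, 0.2818]
ee_rot: [-90.5, 2.6, 6.7]
force: [0.8, 0.1, 0.4]
gripper_width: 0.446
```

```bash
cat > chk.py <<'E'
from st import *
import sys
for n in ('wrist','top','scene'):
    im,d,c=snap(n,n+sys.argv[1]+'.png'); S=toS(cloud(d,c)); U,V,Z=S[...,0],S[...,1],S[...,2]
    f=(U>.06)&(U<.18)&(abs(V)<.012)&(Z>.09)&(Z<.16); 
    if f.sum()>20: p=np.polyfit(U[f],Z[f],1); print(n,'floor',f.sum(),'angle',np.arctan(p[0]),'z at hinge',np.polyval(p,.016))
    k=(abs(U)<.03)&(abs(V)<.03)&(Z>.165)&(Z<.185); 
    if k.sum(): print(n,'col top',k.sum(),S[k].mean(0).round(4),np.ptp(S[k],axis=0).round(3))
    k=(abs(U)<.03)&(abs(V-.06)<.03)&(Z>.078)&(Z<.089); 
    if k.sum(): print(n,'post',k.sum(),S[k].mean(0).round(4))
E
python3 st.py; python3 chk.py 10
```

```text
stand-frame TCP [ 0.0806 -0.112   0.2818] [-90.5   2.6   6.7] F [0.8 0.1 0.4] 21.5 0.446
wrist floor 3727 angle 0.0008085332907595709 z at hinge 0.11283777793359565
wrist col top 1320 [ 0.0005 -0.0014  0.1738] [0.03  0.03  0.012]
wrist post 147 [0.0011 0.0557 0.0832]
top post 21 [-0.0028  0.0609  0.0831]
scene floor 286 angle -0.004950272966563146 z at hinge 0.11204539969470943
scene col top 77 [ 0.0005 -0.001   0.1721] [0.029 0.029 0.015]
scene post 20 [0.001  0.0586 0.0823]
```

```bash
python3 -c "
from station import manip
print(manip.get_obs()['qd']); print(manip.finish_job())"
```

```text
[ 0.45252653  1.62135209  5.41251714  0.22514333 -0.55700979  0.17250606]
the job is handed in; nothing more can be done
None
```

The job is handed in after about 22 s of robot time. `finish_job` gave no verdict, so success rests on my own checks.

1. **Cup:** I pushed it home by its post until it met the stop, at about 21 N.
2. **Column:** I laid the long column in the lowered chute. Before tipping, the wrist camera put it within about 3 mm of the bed's centre in x and y.
3. **Tipping:** I tipped the chute to about 1.5 rad with the crank. The column slid into the cup untouched.
4. **Lowering:** I swung the chute back down to its stop and lifted the gripper clear.

What the last camera checks showed:
- **Column:** it stands on the cup floor. Its top is at 172–174 mm (174 mm expected), within about 1.5 mm of the cup's axis.
- **Chute:** its floor is level to within 0.005 rad.
- **Cup:** the post showed at 56, 61 and 59 mm from the three cameras (60 mm is home). The wrist and top readings lie 5 mm apart. They agree with home but do not fix it to the millimetre.

I did not measure the short column, bottle, beaker or spanner again at the end; the gripper never came near the bottle, beaker or spanner.

On the way back down, the 5 N grip let the crank handle push the fingers open. I raised the grip to 40 N and carried on.

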